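# Uncap the thick marker and hold it ready to write on a plant label

## Task

Pull the thick marker up out of its snug cap, which is fixed upright on a stand, and get it ready to write on the T-shaped plant label: hold it leaning about halfway between upright and flat, with its nib lower, pointing down over the middle of the label's broad head, and about 8 cm above it. Finish still holding the marker there, still; leave the slim pen in its stand and do not shift the label.

Things in the scene. Friction and masses are not known exactly. Their poses are not given: they have to be found in the camera images.
- marker: Thick marker, 145 mm long, about 50 g, standing nib down in its cap. Origin at the nib's point, z from the nib up along the marker. First 45 mm hidden in the cap (15 mm at its widest); from 45 to 145 mm a plain white barrel 20 mm in diameter, black at the end, free all round. A snap bead holds it: pull straight up with roughly 5 to 12 N for 15 mm, then loose; clear of the cap after 45 mm.
- marker_stand: Thick marker's stand, fixed to the table: round dark foot 76 mm in diameter, black cap (tube 25 mm in diameter with a wire clip at one side) upright on it. Origin at the centre of the underside, on the cap's axis; rim 60 mm above the table, so the nib's point starts 15 mm and the marker's top end 160 mm above the table.
- slim_pen: The slim pen, of the same length and look but only 13 mm in diameter, standing loosely in a stand of its own. Origin at its point, z along the pen upwards. To be left alone.
- slim_stand: The slim pen's stand, fixed to the table, with the same foot and height as the marker's but a thinner tube (19 mm). The two stands may change places. Origin at the centre of the underside.
- label: White T-shaped plant label lying flat on the table, 4 mm thick. Origin at the centre of the underside of its broad head (50 mm along x, 80 mm along y); its 14 mm wide stem runs 85 mm from the head towards -x of the label, so roughly towards the robot.

How it is judged:
By the outcome, as a careful person would: the job done as asked, in the order asked, and still so for the second after the job is handed in, while the arm keeps its last pose, push and grip.
It also fails if it takes over 42 s, if anything falls off the work surface, if the arm or the gripper's body presses on something with over 40 N, if the wrist force passes 120 N, or if a joint passes its speed limit or range.

## Robot

A 7-joint arm with a two-finger parallel gripper is mounted at the origin on a cart in front of the work surface, level with it; the furniture and walls round the work are solid. World frame = base frame: x ahead of the robot, y to its left, z up, the work surface at z = 0. Lengths are in m, angles in rad, forces in N, time in s.
With the tool pointing down it reaches from about 0.425 to 1.025 m from the base axis. Payload 9.4 kg.
Tool frame: the origin (TCP) lies at the very end of the fingers, on their centre line; the grasp point (between the pads) lies 19 mm behind it; z points along the fingers, y is the line along which they close (so a half turn about z gives the same grasp; the last joint's range is limited). The gripper opens to 85 mm and grips with 20 to 120 N. Pads are 22 mm wide; open, the fingers measure 114 mm over their backs; the gripper's body (76 mm by 85 mm) begins 54 mm behind the grasp point. The pads swing forward as they close: fully open they stand 13 mm farther back than shut.
Start: joints at [1.243, 0.599, -0.003, 1.599, 0.002, 0.943, -0.08], TCP at [0.18, -0.702, 0.231] pointing down, gripper open.
Joint ranges: [-2.57, 2.57], [-0.35, 1.97], [-1.29, 1.29], [0.11, 2.56], [-1.05, 4.19], [0.11, 1.86], [-2.63, 2.63]. Speed limits (rad/s): [2.22, 2.22, 3.01, 3.01, 3.14, 3.14, 3.14].

## Interface

Orientations are given as a unit quaternion [x, y, z, w].
In Python, from bench import r gives the robot as it stands. The module is installed in compiled form; this text tells all that it offers.
- The arm moves only by the shell command python3 -m creep 'ROWS'. ROWS is JSON, a list that holds one entry, the list of rows, each a list of 7 numbers: the shift along the tool's x, y, z in mm, then the turn, a rotation vector about the tool's x, y, z in degrees, then the opening, from 0 (shut) to 1 (fully open). A call has 1 to 10 rows; each row shifts and turns the commanded pose from where the row before left it, along the tool's axes as they then stand; what a row does not reach is not made up. A row lasts 1/10 s, in which the tool goes at most 50 mm and 8.59 degrees, less where a joint would pass 70% of its speed; a pose out of reach is approached as far as the arm can. A call is refused whole if a number of a shift passes 50 or a number of a turn 8.59, either way. A call with a gripper value outside its range is refused whole. The fingers move at their own pace and stop on an object; the grip force is fixed at half the most. Time passes only in rows, so rows that do not move let the fingers close. It gives the time, the measured TCP pose, the force, the opening and the grip force at its end, in the units of the state.
- r.read_state(): the state, without advancing time (a new reading comes with each control period).
- r.capture(name): name is "side" or "top"; returns the picture (384x512x3 uint8, red, green, blue); there is no depth.
- r.calibration(name): a dict with "intrinsics" (3x3 intrinsics, pixels), "k1" (the pictures are not rectified: a ray, as slopes to the right and down, at radius r is drawn at 1 + k1 r^2 times it, then the intrinsics apply), "camera_from_world" (4x4, takes a point from world to camera coordinates). Camera axes: x right, y down, z forward; pixel columns grow to the right and rows downward; lengths in m; the calibration is good to about 2 mm. A picture is of the moment at which its call begins. calibration takes no time and is no camera call.
- r.close_job(): hands the job in; it is judged then, once.
The state is a dict: "time_s": time; "joints": joint angles; "dq": joint speeds; "joint_torque": joint torques, N m; "tcp_pos": TCP position; "ee_rot": TCP orientation; "force": force on the tool from outside, world axes, zero at the start; "wrist_torque": the same for the moment, N m; "opening": opening from 0.0 (shut) to 1.0 (fully open); "finger_force": force on a finger pad.
Only numpy, scipy, OpenCV 4.12 (cv2) and the standard library are available. Lean on these libraries where they do the work, as an engineer would, in place of code of your own. Each camera call takes 0.05 s, during which the arm holds its last target. There are 200 camera calls.

## Working session

There is one attempt and no reset: what is moved stays moved. The work goes in short steps, Python scripts to look and compute and a shell command to move; the robot and the scene stay as the last step left them, time stands still between calls to the robot, and variables do not carry over. Pictures are saved under pics/ and viewed, at most 10 in all, crops included, and the job is handed in when it is done.

```bash
mkdir -p pics; python3 - <<'E'
from bench import r
import cv2,numpy as np
np.set_printoptions(precision=4,suppress=True)
s=r.read_state();print({k:np.round(s[k],3) for k in s})
for n in("side","top"):
    cv2.imwrite(f"pics/{n}0.png",cv2.cvtColor(r.capture(n),cv2.COLOR_RGB2BGR))
    c=r.calibration(n);print(n,c["intrinsics"],c["k1"],c["camera_from_world"])
E
```

```text
{'time_s': np.float64(0.0), 'joints': array([ 1.243,  0.6  , -0.003,  1.6  ,  0.002,  0.943, -0.08 ]), 'dq': array([-0.   , -0.001,  0.001,  0.   ,  0.001, -0.001, -0.002]), 'joint_torque': array([  0.   , -77.645,   1.565, -25.801,   0.012,   0.009,  -0.   ]), 'tcp_pos': array([ 0.18 , -0.702,  0.23 ]), 'ee_rot': array([ 0.992,  0.125, -0.   , -0.001]), 'force': array([-0.52 ,  0.207, -0.009]), 'wrist_torque': array([-0.029, -0.055,  0.034]), 'finger_force': np.float64(0.0), 'opening': np.float64(1.002)}
side [[405.7349   0.     257.235 ]
 [  0.     405.7349 192.7636]
 [  0.       0.       1.    ]] -0.04380214182374172 [[ 0.9946 -0.102  -0.0184 -0.5548]
 [-0.0538 -0.3565 -0.9327  0.0809]
 [ 0.0886  0.9287 -0.3601  1.0313]
 [ 0.      0.      0.      1.    ]]
top [[373.4752   0.     249.5695]
 [  0.     373.4752 192.9985]
 [  0.       0.       1.    ]] -0.02624070319482955 [[ 0.0186 -0.9998  0.0047 -0.0607]
 [-0.9903 -0.0191 -0.1374  0.5541]
 [ 0.1374 -0.0021 -0.9905  0.8186]
 [ 0.      0.      0.      1.    ]]
```

View pics/side0.png

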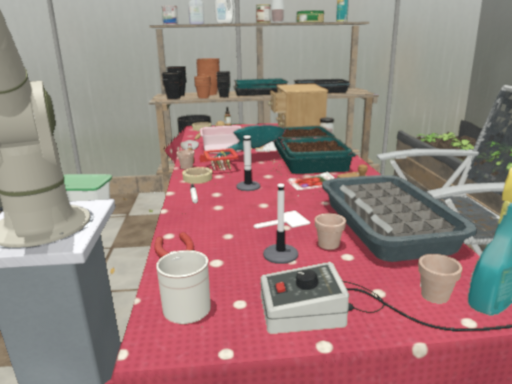

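View pics/top0.png

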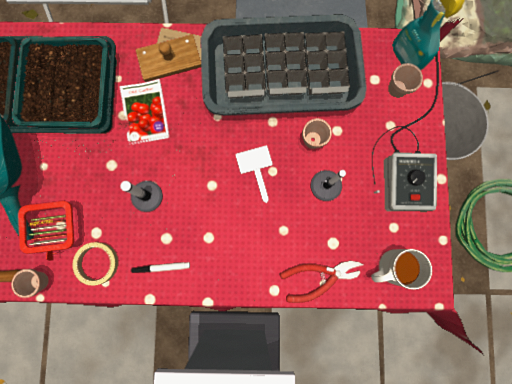

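The side picture shows two pens: near at about (281,185–250), far at about (248,137–187). In the top picture the stands are at about (147,195) and (325,185), and the label head is at (254,160) with its stem running down. Next I measure widths and positions.

```bash
cat > h.py <<'E'
import numpy as np,cv2
from bench import r
np.set_printoptions(precision=4,suppress=True)
def ray(n,u,v):
    c=r.calibration(n);K=c["intrinsics"];T=np.array(c["camera_from_world"]);K=np.array(K)
    d=np.array([(u-K[0,2])/K[0,0],(v-K[1,2])/K[1,1]]);x=d.copy()
    for _ in range(20): x=d/(1+c["k1"]*(x@x))
    R=T[:3,:3];return -R.T@T[:3,3], R.T@np.array([*x,1])
def plane(n,u,v,z):
    o,d=ray(n,u,v);return o+d*(z-o[2])/d[2]
def tri(a,b):
    (o,d),(p,e)=a,b;A=np.stack([d,-e],1);s,res,*_=np.linalg.lstsq(A,p-o,rcond=None)
    q1,q2=o+d*s[0],p+e*s[1];return (q1+q2)/2,np.linalg.norm(q1-q2)
def proj(n,P):
    c=r.calibration(n);K=np.array(c["intrinsics"]);p=(np.array(c["camera_from_world"])@[*P,1])[:3];x=p[:2]/p[2]
    x=x*(1+c["k1"]*(x@x));return K[0,0]*x+K[:2,2]
E
python3 - <<'E'
from h import *
s=cv2.imread('pics/side0.png');t=cv2.imread('pics/top0.png')
def white(im,x0,y0,x1,y1,th=150):
    m=(im[y0:y1,x0:x1].min(2)>th).astype(np.uint8)
    n,l,st,ce=cv2.connectedComponentsWithStats(m)
    for i in range(1,n):
        if st[i,4]>8: print(st[i]+[x0,y0,0,0,0],ce[i]+[x0,y0])
for b in [(265,175,300,268),(236,130,262,192)]: print('side',b);white(s,*b,130)
for b in [(112,170,165,215),(308,160,355,205),(230,140,280,208)]: print('top',b);white(t,*b,130)
a=cv2.resize(s[128:268,225:310],None,fx=4,fy=4,interpolation=2)
b=cv2.resize(t[165:215,110:170],None,fx=4,fy=4,interpolation=2);c=cv2.resize(t[160:210,305:365],None,fx=4,fy=4,interpolation=2)
d=cv2.resize(t[140:210,220:280],None,fx=3,fy=3,interpolation=2)
o=np.zeros((600,600,3),np.uint8);o[:560,:340]=a;o[:200,345:585]=b;o[200:400,345:585]=c;o[400-10:600,345:525]=d
cv2.imwrite('pics/crop1.png',o)
E
```

```text
side (265, 175, 300, 268)
[265 175   8   4  26] [268.0769 176.3077]
[288 178  12  13  92] [293.6739 183.3696]
[277 183   8   4  28] [280.5 184.5]
[265 191  35  41 633] [283.9779 215.4913]
[265 203   4   5  13] [266.     205.1538]
[289 261   8   4  24] [292.5 262.5]
side (236, 130, 262, 192)
[244 135   7   4  22] [246.7727 136.4091]
[236 137   3   7  13] [236.6154 140.2308]
[243 141   8  29 201] [246.9652 154.8706]
[256 148   6   4  23] [258.6087 149.5652]
top (112, 170, 165, 215)
[120 181  11  10  89] [125.1461 185.5169]
top (308, 160, 355, 205)
[339 170   7   7  38] [342.1842 172.6842]
top (230, 140, 280, 208)
[235 145  38  58 906] [255.298  164.9713]
[268 167   9   9  65] [272.1846 171.    ]
```

View pics/crop1.png

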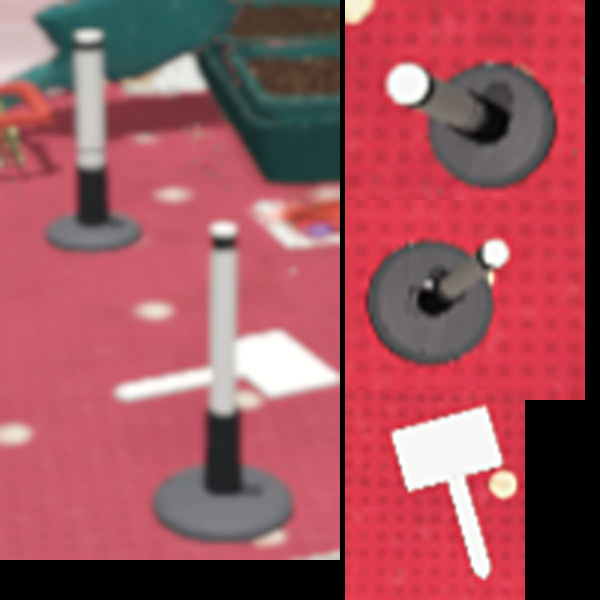

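The left (far) pen is clearly thicker: its top disc is about 10.5 px across against 7 px, so it is the marker. In the side picture its top is at about (247,137) and its cap rim at (248,169). The label is seen whole.

```bash
python3 - <<'E'
from h import *
s=cv2.imread('pics/side0.png');t=cv2.imread('pics/top0.png')
P,e=tri(ray('side',247.0,136.6),ray('top',125.1,185.5));print('marker top',P,e*1000)
Q,e=tri(ray('side',280.5,184.8),ray('top',342.2,172.7));print('slim top',Q,e*1000)
# width of marker disc
print('disc mm',[np.linalg.norm(plane('top',125.1-5.3,185.5,.16)-plane('top',125.1+5.3,185.5,.16))*1e3, np.linalg.norm(plane('top',342.2-3.5,172.7,.16)-plane('top',342.2+3.5,172.7,.16))*1e3])
# feet by grey mask ; foot top approx z .008
g=t.astype(int);m=((g.max(2)-g.min(2)<30)&(g.max(2)<130)).astype(np.uint8)
for (x0,y0,x1,y1) in [(112,170,168,215),(305,160,355,205)]:
    c,_=cv2.findContours(m[y0:y1,x0:x1].copy(),0,1);c=max(c,key=cv2.contourArea)
    h=cv2.morphologyEx(cv2.drawContours(np.zeros((y1-y0,x1-x0),np.uint8),[c],-1,1,-1),cv2.MORPH_OPEN,np.ones((15,15),np.uint8))
    c,_=cv2.findContours(h,0,1);(u,v),(a,b),_=cv2.fitEllipse(max(c,key=cv2.contourArea));u+=x0;v+=y0
    print('foot',plane('top',u,v,.006),a,b)
# label head
m=(t[140:210,230:280].min(2)>150).astype(np.uint8)
n,l,st,ce=cv2.connectedComponentsWithStats(m);i=1+np.argmax(st[1:,4])
h=cv2.morphologyEx((l==i).astype(np.uint8),cv2.MORPH_OPEN,np.ones((11,11),np.uint8))
c,_=cv2.findContours(h,0,1);R=cv2.minAreaRect(max(c,key=cv2.contourArea));b=cv2.boxPoints(R)+[230,140]
W=np.array([plane('top',*p,.004) for p in b]);print(W,W.mean(0),[np.linalg.norm(W[k]-W[k-1]) for k in range(4)])
print('stem tip',plane('top',220+485/3,140+(575-390)/3,.004))
L=W.mean(0);print('label centre in side px',proj('side',L))
E
```

```text
marker top [0.5495 0.1964 0.1588] 1.6203944706586122
slim top [ 0.5831 -0.2334  0.1592] 0.7647413161573067
disc mm [np.float64(21.014889940473704), np.float64(13.967938170127923)]
foot [0.5482 0.197  0.006 ] 28.16352081298828 29.696889877319336
foot [ 0.5819 -0.2331  0.006 ] 27.419343948364258 28.86873435974121
[[ 0.6697 -0.0202  0.004 ]
 [ 0.6712 -0.0955  0.004 ]
 [ 0.6168 -0.0961  0.004 ]
 [ 0.6153 -0.0214  0.004 ]] [ 0.6433 -0.0583  0.004 ] [np.float64(0.054424166743438154), np.float64(0.07531213421102566), np.float64(0.054450235544886), np.float64(0.07466993433410271)]
stem tip [ 0.5451 -0.3666  0.004 ]
label centre in side px [292.904  217.6147]
```

```bash
cat >> h.py <<'E'
from scipy.spatial.transform import Rotation as Ro
def rel(P,s=None):
    "offset of world point P from the TCP in tool axes, mm"
    s=s or r.read_state();return Ro.from_quat(s["ee_rot"]).inv().apply(np.array(P)-s["tcp_pos"])*1000
def st():
    s=r.read_state();M=Ro.from_quat(s["ee_rot"]).as_matrix()
    print('t',s["time_s"],'tcp',s["tcp_pos"],'q',s["joints"],'F',s["force"],'op',s["opening"],'ff',s["finger_force"]);print(M.T)
E
python3 - <<'E'
from h import *
k=[(392,435),(487,406),(502,463),(410,491)]
W=np.array([plane('top',220+(x-345)/3-.33,140+(y-390)/3-.33,.004) for x,y in k]);print(W,W.mean(0),[np.linalg.norm(W[i]-W[i-1]) for i in range(4)])
print('stem tip',plane('top',220+140/3,140+185/3,.004))
c=W.mean(0);print('side px',proj('side',c))
# independent: side view corners of head (crop1: /4)
S=np.array([plane('side',225+x/4-.37,128+y/4-.37,.004) for x,y in [(232,343),(282,331),(338,376),(272,396)]]);print(S,S.mean(0))
p=np.array([.18,-.702]);y=14.4
for i in range(24):
    a=np.radians(y);p=p+.046*np.array([np.cos(a),np.sin(a)])-.006*np.array([np.sin(a),-np.cos(a)]);y+=4
    if i%10==9 or i==23: print(i,p,y,np.hypot(*p))
E
python3 -m creep '[[[46,-6,0,0,0,-4,1],[46,-6,0,0,0,-4,1],[46,-6,0,0,0,-4,1],[46,-6,0,0,0,-4,1],[46,-6,0,0,0,-4,1],[46,-6,0,0,0,-4,1],[46,-6,0,0,0,-4,1],[46,-6,0,0,0,-4,1]]]'; python3 -c "from h import *;st()"
```

```text
[[ 0.653  -0.0141  0.004 ]
 [ 0.6786 -0.0905  0.004 ]
 [ 0.6317 -0.1031  0.004 ]
 [ 0.6073 -0.0296  0.004 ]] [ 0.6427 -0.0593  0.004 ] [np.float64(0.048267892771480775), np.float64(0.08060155730654432), np.float64(0.0486193464135949), np.float64(0.07746622306240601)]
stem tip [ 0.5399 -0.0914  0.004 ]
side px [292.7435 217.8032]
[[ 0.6216 -0.0284  0.004 ]
 [ 0.6575 -0.0139  0.004 ]
 [ 0.6788 -0.0876  0.004 ]
 [ 0.633  -0.1097  0.004 ]] [ 0.6477 -0.0599  0.004 ]
9 [ 0.5291 -0.4108] 54.4 0.669869427965485
19 [0.6094 0.0367] 94.4 0.6104867961667775
23 [0.5527 0.2128] 110.4 0.5922812294418999
time_s: 0.9
tcp_pos: [0.4783, -0.4865, 0.2308]
ee_rot: [0.919, 0.395, -0.0, -0.0]
force: [0.5, 0.1, 0.6]
opening: 0.999
finger_force: 0.0
t 0.9 tcp [ 0.4783 -0.4865  0.2308] q [ 0.8153  0.5521 -0.1624  1.6976  0.1083  0.9011 -0.1493] F [0.4896 0.1472 0.5665] op 0.9993190239770878 ff 0.0
[[ 0.6879  0.7258  0.    ]
 [ 0.7258 -0.6879 -0.0004]
 [-0.0003  0.0003 -1.    ]]
```

```bash
python3 -m creep '[[[46,-6,0,0,0,-4,1],[46,-6,0,0,0,-4,1],[46,-6,0,0,0,-4,1],[46,-6,0,0,0,-4,1],[46,-6,0,0,0,-4,1],[46,-6,0,0,0,-4,1],[46,-6,0,0,0,-4,1],[46,-6,0,0,0,-4,1],[46,-6,0,0,0,-4,1],[46,-6,0,0,0,-4,1]]]'; python3 -m creep '[[[46,-6,0,0,0,-4,1],[46,-6,0,0,0,-4,1],[40,-6,0,0,0,-4,1],[30,-6,0,0,0,-4,1],[0,0,0,0,0,0,1],[0,0,0,0,0,0,1]]]' >/dev/null; python3 - <<'E'
from h import *
st();print(rel([.549,.197,.106]))
E
```

```text
time_s: 1.9
tcp_pos: [0.6191, -0.0542, 0.2309]
ee_rot: [0.728, 0.685, -0.0, -0.0]
force: [0.3, 0.1, -0.5]
opening: 0.998
finger_force: 0.0
t 2.5 tcp [0.5901 0.1047 0.231 ] q [ 0.0499  0.4839 -0.4617  1.8752  0.2805  0.847  -0.3368] F [ 0.003  -0.3452 -0.4942] op 1.0027165286589201 ff 0.0
[[-0.2151  0.9766 -0.0002]
 [ 0.9766  0.2151 -0.0006]
 [-0.0005 -0.0004 -1.    ]]
[ 98.9856 -20.2012 125.0304]
```

```bash
python3 -m creep '[[[33,-7,0,0,0,0,1],[33,-7,0,0,0,0,1],[33,-6,0,0,0,0,1],[0,0,20,0,0,0,1],[0,0,30,0,0,0,1],[0,0,30,0,0,0,1],[0,0,25,0,0,0,1],[0,0,20,0,0,0,1],[0,0,0,0,0,0,1],[0,0,0,0,0,0,1]]]'; python3 - <<'E'
from h import *
st();print(rel([.549,.197,.106]))
s=cv2.cvtColor(r.capture('side'),4);t=cv2.cvtColor(r.capture('top'),4)
o=np.hstack([cv2.resize(s[60:200,185:315],None,fx=3,fy=3),cv2.resize(t[110:250,70:200],None,fx=3,fy=3)]);cv2.imwrite('pics/g1.png',o)
E
```

```text
time_s: 3.5
tcp_pos: [0.5501, 0.1957, 0.1063]
ee_rot: [0.628, 0.779, -0.0, 0.0]
force: [0.0, 0.3, 0.4]
opening: 1.001
finger_force: 0.0
t 3.5 tcp [0.5501 0.1957 0.1063] q [-0.1828  0.6227 -0.3778  2.0134  0.4051  0.5786 -0.6255] F [0.0269 0.2762 0.3714] op 1.000620478000258 ff 0.0
[[-0.2124  0.9772 -0.0006]
 [ 0.9772  0.2124 -0.0007]
 [-0.0005 -0.0007 -1.    ]]
[ 1.4661 -0.7977  0.2656]
```

View pics/g1.png

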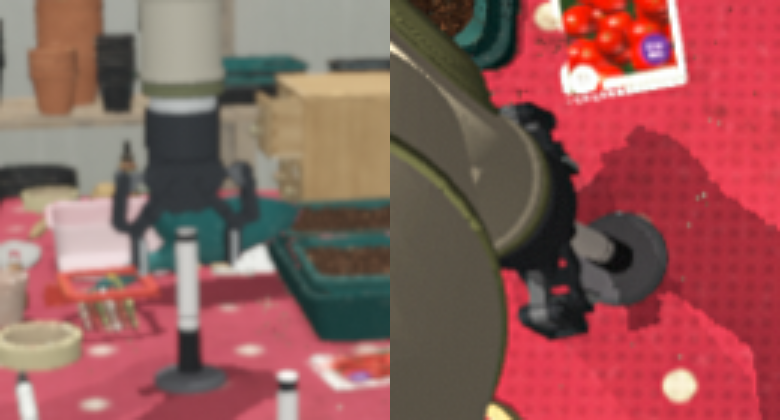

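The marker at (187,230–330) in the left half stands midway between the open fingers at (140,250) and (234,250), with its top below the palm. Close and check.

```bash
python3 -m creep '[[[1,-1,0,0,0,0,0],[0,0,0,0,0,0,0],[0,0,0,0,0,0,0],[0,0,0,0,0,0,0],[0,0,0,0,0,0,0],[0,0,0,0,0,0,0],[0,0,0,0,0,0,0],[0,0,0,0,0,0,0]]]'; python3 -m creep '[[[0,0,-2,0,0,0,0],[0,0,-3,0,0,0,0],[0,0,-3,0,0,0,0],[0,0,-3,0,0,0,0]]]'; python3 -m creep '[[[0,0,-4,0,0,0,0],[0,0,-5,0,0,0,0],[0,0,-8,0,0,0,0],[0,0,-10,0,0,0,0],[0,0,-12,0,0,0,0],[0,0,-15,0,0,0,0],[0,0,-12,0,0,0,0],[0,0,-6,0,0,0,0],[0,0,0,0,0,0,0],[0,0,0,0,0,0,0]]]';  python3 - <<'E'
from h import *
st()
s=cv2.cvtColor(r.capture('side'),4);cv2.imwrite('pics/g2.png',cv2.resize(s[40:220,165:335],None,fx=3,fy=3))
E
```

```text
time_s: 4.4
tcp_pos: [0.5486, 0.1976, 0.1065]
ee_rot: [0.627, 0.779, 0.0, 0.0]
force: [1.0, -0.7, 4.4]
opening: 0.217
finger_force: 58.3
time_s: 4.8
tcp_pos: [0.5485, 0.1976, 0.1173]
ee_rot: [0.627, 0.779, 0.0, -0.0]
force: [1.7, -0.0, -1.6]
opening: 0.216
finger_force: 59.0
time_s: 5.8
tcp_pos: [0.5483, 0.1973, 0.1891]
ee_rot: [0.627, 0.779, -0.0, -0.0]
force: [-0.8, -0.0, -0.6]
opening: 0.215
finger_force: 59.2
t 5.8 tcp [0.5483 0.1973 0.1891] q [-0.1311  0.5145 -0.4486  1.9524  0.3206  0.7444 -0.5517] F [-0.8077 -0.0238 -0.6234] op 0.21480019450844123 ff 59.17865216732025
[[-0.2141  0.9768 -0.0002]
 [ 0.9768  0.2141 -0.0003]
 [-0.0002 -0.0002 -1.    ]]
```

View pics/g2.png

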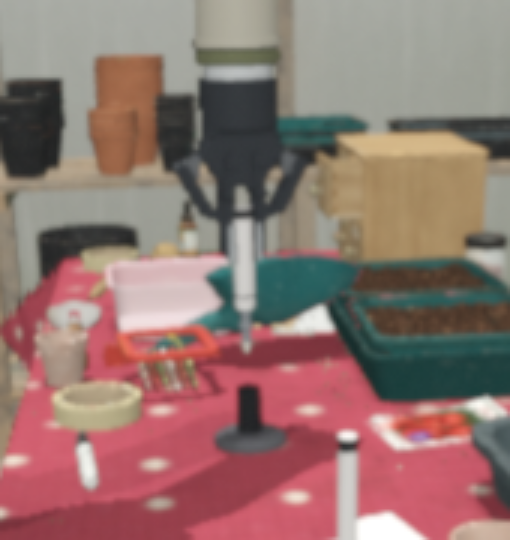

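The picture shows the cap empty at (248,410), and the marker in the grip, upright, nib at (247,352), well clear. Now carry it over towards the label, square up the yaw, and tilt a little to see which way the wrist goes.

```bash
python3 -m creep '[[[-20,5,-2,0,0,0,0],[-37,9,-2,0,0,0,0],[-40,10,-2,0,0,0,0],[-40,10,-2,0,0,0,0],[-40,10,-2,0,0,0,0],[-30,8,-1,0,0,0,0],[0,0,0,0,0,4,0],[0,0,0,0,0,5,0],[0,0,0,0,0,3.4,0],[0,0,0,0,0,0,0]]]';python3 -c "from h import *;st()"; python3 -m creep '[[[0,0,0,0,-3,0,0],[0,0,0,0,-6,0,0],[0,0,0,0,-6,0,0],[0,0,0,0,0,0,0]]]';python3 -c "from h import *;st()"
```

```text
time_s: 6.85
tcp_pos: [0.6432, 0.0065, 0.1994]
ee_rot: [0.708, 0.707, -0.001, -0.0]
force: [-1.0, -0.1, -0.9]
opening: 0.216
finger_force: 59.2
t 6.85 tcp [0.6432 0.0065 0.1994] q [ 0.1577  0.5613 -0.387   1.8081  0.2764  0.827  -0.3658] F [-1.0022 -0.1482 -0.8633] op 0.21638154440231266 ff 59.184985756874084
[[ 0.0013  1.     -0.0002]
 [ 1.     -0.0013 -0.0014]
 [-0.0014 -0.0002 -1.    ]]
time_s: 7.25
tcp_pos: [0.6433, 0.0117, 0.1993]
ee_rot: [0.698, 0.704, -0.092, 0.092]
force: [-0.0, 0.2, -1.2]
opening: 0.217
finger_force: 59.1
t 7.25 tcp [0.6433 0.0117 0.1993] q [-0.0799  0.5649 -0.236   1.8093  0.4822  0.9155 -0.5993] F [-0.0274  0.2353 -1.1569] op 0.21709536456716103 ff 59.08412754535675
[[-0.0088  0.9659 -0.2586]
 [ 1.      0.0086 -0.0016]
 [ 0.0007 -0.2586 -0.966 ]]
```

```bash
python3 -m creep '[[[0,0,0,0,-5,0,0],[0,0,0,0,-6,0,0],[0,0,0,0,-6,0,0],[0,0,0,0,-6,0,0],[0,0,0,0,-5,0,0],[0,0,0,0,-2,0,0],[0,0,0,0,0,0,0],[0,0,0,0,0,0,0]]]';python3 - <<'E'
from h import *
st();s=r.read_state();M=Ro.from_quat(s["ee_rot"]);nib=s["tcp_pos"]+M.apply([0,0,.0915]);top=s["tcp_pos"]-M.apply([0,0,.0535])
print('nib',nib,'d tool',M.inv().apply(np.array([.643,-.059,.084])-nib)*1e3)
for n in('side','top'):
    print(n,proj(n,nib),proj(n,top));globals()[n]=cv2.cvtColor(r.capture(n),4)
cv2.imwrite('pics/g3.png',np.hstack([cv2.resize(side[110:260,205:340],None,fx=2.9,fy=2.9),cv2.resize(top_ if 0 else globals()['top'][80:230,190:325],None,fx=2.9,fy=2.9)]))
E
```

```text
time_s: 8.05
tcp_pos: [0.6435, 0.0052, 0.2002]
ee_rot: [0.654, 0.653, -0.271, 0.269]
force: [-0.5, -0.0, -0.8]
opening: 0.216
finger_force: 59.1
t 8.05 tcp [0.6435 0.0052 0.2002] q [-0.4152  0.6926 -0.0288  1.7899  0.7753  1.1958 -0.9399] F [-0.5339 -0.0305 -0.7753] op 0.2156033831559471 ff 59.098350405693054
[[ 0.0009  0.7085 -0.7058]
 [ 1.     -0.0022 -0.0009]
 [-0.0022 -0.7058 -0.7085]]
nib [ 0.6433 -0.0594  0.1354] d tool [36.5032 -0.2469 36.1314]
side [293.7169 168.5229] [286.9776 118.4931]
top [254.9926 144.5108] [199.2175 128.087 ]
```

View pics/g3.png

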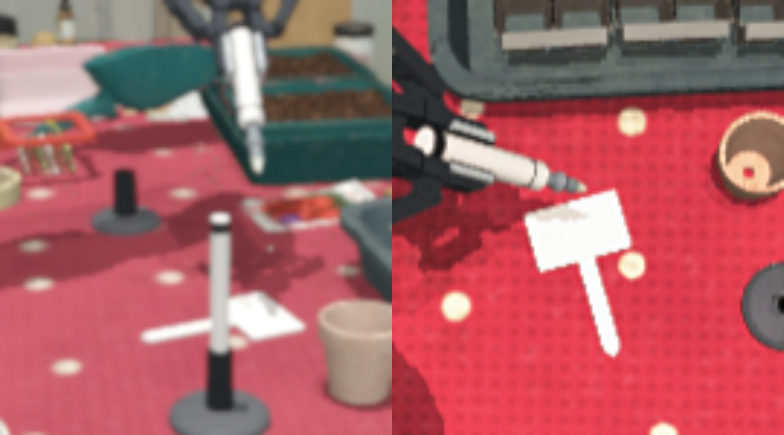

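The nib is at about (294,168.6) in the side view and (256.5,144.5) in the top view, within 1–2 px of prediction; the marker leans at 45° and the label is unmoved. Lower by 51 mm.

```bash
python3 -m creep '[[[5,0,5,0,0,0,0],[8,0,8,0,0,0,0],[9,0,9,0,0,0,0],[8,0,8,0,0,0,0],[4,0,4,0,0,0,0],[2,0,2,0,0,0,0],[0,0,0,0,0,0,0],[0,0,0,0,0,0,0],[0,0,0,0,0,0,0]]]';python3 - <<'E'
from h import *
st();s=r.read_state();M=Ro.from_quat(s["ee_rot"]);nib=s["tcp_pos"]+M.apply([0,0,.0915]);print('nib',nib)
for n in('side','top'): print(n,proj(n,nib),proj(n,[.643,-.059,.004]));globals()[n]=cv2.cvtColor(r.capture(n),4)
cv2.imwrite('pics/g4.png',np.hstack([cv2.resize(side[130:230,240:340],None,fx=4,fy=4,interpolation=2),cv2.resize(top[110:210,210:310],None,fx=4,fy=4,interpolation=2)]))
E
```

```text
time_s: 9.05
tcp_pos: [0.6437, 0.0066, 0.1498]
ee_rot: [0.654, 0.653, -0.27, 0.271]
force: [0.5, 0.5, -0.5]
opening: 0.217
finger_force: 59.1
t 9.05 tcp [0.6437 0.0066 0.1498] q [-0.4217  0.7586 -0.0228  1.8122  0.8027  1.1324 -1.008 ] F [ 0.4753  0.4561 -0.4955] op 0.21699367508840214 ff 59.09797132015228
[[ 0.0008  0.7072 -0.707 ]
 [ 1.     -0.0005  0.0007]
 [ 0.0001 -0.707  -0.7072]]
nib [ 0.6438 -0.0581  0.0851]
side [293.5254 187.7497] [292.8536 217.7397]
top [253.9901 150.3639] [253.8043 159.064 ]
```

View pics/g4.png

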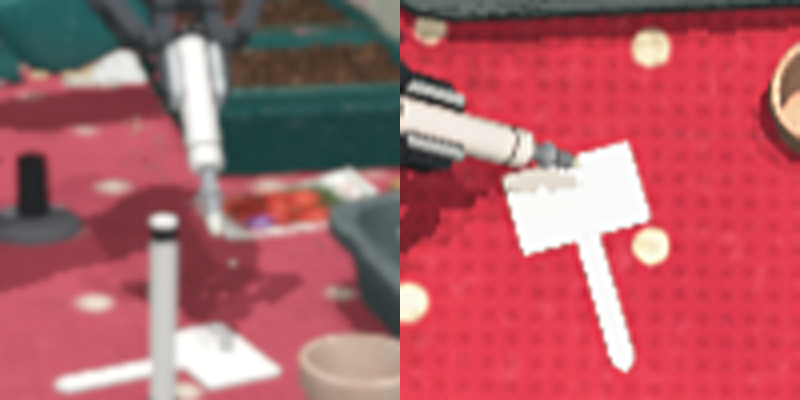

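The nib is at about (294,187.5) side and (255.5,150.7) top, which agrees with the target above the head's centre to a few mm; the label and slim pen are undisturbed.

```bash
python3 -c "
from bench import r
print(abs(r.read_state()['dq']).max(),r.close_job())"
```

```text
the job is handed in; nothing more can be done
0.001500625279392976 None
```

The job is handed in at about 9 s: the arm is holding the marker still at 45°, nib about 8 cm above the middle of the label's head (within a few mm by both cameras), with the slim pen and label untouched.

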